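# Hang a freshly shimmed brake pad and nip it in the one-hand clamp

## Task

The brake pad with the copper shim has just had that shim glued on: take it from its stand and hang it by its eye on the pin of the gluing jig, copper side towards the fixed green jaw, and let go of it. Then pump the orange trigger of the one-hand clamp until the moving jaw has closed on the pad, and finish while still holding the trigger squeezed, so that the pad stays nipped firmly between both jaws but is never crushed. Close the jaw with the trigger only, not by pushing the bar or the jaw, and leave the worn pad, the hub bell, the sanding ring and the glue bottle where they are.

Things in the scene. Friction and masses are not known exactly. Their poses are not given: they have to be found in the camera images.
- clamp: gluing jig, fixed: a green one-hand bar clamp bolted on its side to an aluminium base plate (146 x 132 x 10 mm), and a steel upright with a pin. Origin on the table under the clamp's body; x from the handles to the jaws, y along the bar towards the moving jaw, z up. 'Jig mm' below means mm in this frame. Upright: x 38 to 74, y -4 to 4, top z 82
- pin_tip (a point): centre of the free end of the round hanging pin (jig mm 56, 38, 74). The pin is 8 mm thick, lies along y and stands out 16 mm past the fixed jaw's face
- fixed_jaw (a point): middle of the fixed green jaw's black face (jig mm 56, 22, 40), which looks to +y. The jaw: x 10 to 80, z 18 to 58 jig mm
- moving_jaw (a point): middle of the moving jaw's orange face (36 x 34 mm), towards the fixed jaw. This pressure pad is spring-backed: it gives 1 mm per 10 N, 5 mm at most
- bar: toothed steel bar (z 36 to 44, x -9 to 9 jig mm, 247 mm long) with the green moving jaw on its front end (x -14 to 80, z 18 to 58 jig mm, 28 mm thick) and its orange pressure pad. Origin at jig y = -(bar travel). To be moved by the trigger alone
- bar_travel (a joint): travel of the bar towards the fixed jaw (m): at 0 the jaws stand 64 mm apart, at 0.042 they meet a 22 mm thick pad. Starts between 0 and 0.014. Rack pitch 4 mm: a holding pawl lets the bar go back by up to one tooth, so the pressure fades when the trigger is let go
- grip_bar (a point): middle of the fixed green pistol grip, a bar along x: jig mm x -128 to -16, y -27 to -11, z 27 to 53. The trigger is squeezed towards it; below and beside both there is free room (25 mm down to the table)
- trigger: orange trigger in front (+y) of the grip: bar 10 mm thick, z 27 to 53, x about -22 to -117 jig mm. Origin on its hinge. At jig x -65 its front face is at y 24 at rest and y 2 fully squeezed (grip and trigger 51 and 29 mm over all). A full squeeze moves the bar about 8 mm, two thirds of one 4 mm; a spring returns the trigger when let go
- trigger_hinge (a point): the trigger's hinge, axis vertical (jig mm 33, 8). Squeezing swings the trigger's outer part to -y
- trigger_grip (a point): middle of the trigger bar 98 mm from its hinge, z 40: where a finger pulls. Its spring takes 3 to 4 N there; a pull of F newtons there presses the jaw on with about 2.2 F - 9 N. 10 to 20 N nips the pad well; over 35 N crushes it
- trigger_swing (a joint): trigger angle (rad): 0 at rest, 0.22 squeezed to its stop; if it stops earlier under a steady pull of 10 N or more, the jaw bears on something
- brake_pad: brake pad to clamp, 0.34 kg, upright in a stand: steel plate 8 mm thick, 80 wide, 42 tall, above it a lug 36 wide up to 92 mm with the eye; black lining 12 mm thick to +y, copper shim 2 mm thick to -y. Origin: middle of the plate's lower edge; x width, y thickness (plate -4 to 4, shim from -6, lining to 16 mm), z up. Its y starts within 0.7 rad of the jig's y
- pad_eye (a point): centre of the brake pad's round eye, 15 mm wide, 55 mm above the lower edge, mid-thickness. Hung on the pin it sits 3.5 mm below the pin's axis
- pad_shim (a point): middle of the outer face of the copper shim, 21 mm above the pad's lower edge
- stand_a: fixed grey stand 108 x 60 mm, 36 mm tall; the brake pad stands in its slot, 24 mm deep, lower edge 12 mm above the table. Origin under the pad's origin, same axes
- stand_b: the same stand with the worn pad
- worn_pad: worn brake pad of the same shape, grey lining, no shim; leave it in its stand
- hub_bell: orange bell-shaped hub cleaning tool with a steel stem, 156 mm wide, 108 mm tall, origin under its centre; leave alone
- sanding_ring: grey abrasive ring, 120 mm wide, 10 mm tall, lying flat; leave alone
- glue_bottle: small white adhesive bottle with a red cap, 40 mm wide, 110 mm tall; leave alone
There are look-alikes about, which are no part of the job. Leave any brown look-alike of the brake_pad alone.

How it is judged:
By the outcome, as a careful person would: the job done as asked, in the order asked, and still so for the second after the job is handed in, while the arm keeps its last pose, push and grip.
It also fails if it takes over 67 s, if anything falls off the work surface, if the arm or the gripper's body presses on something with over 40 N, if the wrist force passes 120 N, or if a joint passes its speed limit or range.

## Robot

A 6-joint arm with a two-finger parallel gripper is mounted at the origin on the work surface. World frame = base frame: x ahead of the robot, y to its left, z up, the work surface at z = 0. Lengths are in m, angles in rad, forces in N, time in s.
With the tool pointing down it reaches from about 0.35 to 0.975 m from the base axis. Payload 7.1 kg.
Tool frame: the origin (TCP) lies midway between the tips of the shut fingers; the grasp point (between the pads) lies 19 mm behind it; z points along the fingers, x is the direction in which the jaws open and shut, and the axes are right-handed (so a half turn about z gives the same grasp; the last joint's range is limited). The gripper opens to 88 mm and grips with 3 to 60 N. Pads are 20 mm wide; open, the fingers measure 115 mm over their backs; the gripper's body (75 mm by 178 mm) begins 61 mm behind the grasp point.
Start: joints at [1.224, 0.423, 1.63, -0, 1.089, -0.019], TCP at [0.201, 0.592, 0.223] pointing down, gripper open.
Joint ranges: [-3, 3], [-0.9, 2.11], [0.09, 2.58], [-1.31, 4.45], [0.11, 2.69], [-2.54, 2.54]. Speed limits (rad/s): [2.39, 2.39, 3.01, 3.14, 3.14, 3.14].

## Interface

Orientations are given as a unit quaternion [w, x, y, z].
In Python, from station import move_pose, movel, movej, command_gripper, wait, inverse_kinematics, read_camera, camera_info, MotionError, job_done, get_time, get_joint_pos, get_qvel, get_effort, get_tcp_pos, get_ee_rot, get_ft_force, get_ft_torque, get_grip_width gives the robot as it stands. Calls block until the motion is done:
- move_pose(position, orientation): joint-space move of the TCP to a pose.
- movel(position, frame=None, v=0.15, until_force=None): straight line of the TCP; frame=None keeps the orientation; v is the mean speed in m/s. With until_force (N) it stops when the force on the tool has changed by that much, and returns True; else False.
- movej(angles): joint-space move.
- command_gripper(opening): opening from 0.0 (shut) to 1.0 (fully open); the grip force is fixed at half the most; returns when the fingers have stopped.
- wait(seconds).
- inverse_kinematics(position, orientation): joint angles nearest the present ones, or None.
- read_camera(name): name is "scene" or "top" or "wrist"; returns the picture (480x640x3 uint8, red, green, blue); there is no depth.
- camera_info(name): a dict with "intrinsics" (3x3 intrinsics, pixels), "T" (4x4, takes a point from camera to world coordinates); the wrist camera has in their place "tool_from_camera" (4x4, takes a point from camera to tool coordinates, whose origin is the TCP and whose axes are the tool frame's). Camera axes: x right, y up, looking along -z (the intrinsics and any distortion apply to the point x, -y, -z); pixel columns grow to the right and rows downward; lengths in m; the calibration is good to about 2 mm. A picture is of the moment at which its call begins: read the wrist's pose just before it. camera_info takes no time and is no camera call.
A pose or a line that the arm cannot do raises MotionError and nothing moves.
- job_done(): hands the job in, once; it reports no verdict.
Readings, each from a call of its own:
- get_time(): time.
- get_joint_pos(): joint angles.
- get_qvel(): joint speeds.
- get_effort(): joint torques, N m.
- get_tcp_pos(): TCP position.
- get_ee_rot(): TCP orientation.
- get_ft_force(): force on the tool from outside, world axes, zero at the start.
- get_ft_torque(): the same for the moment, N m.
- get_grip_width(): opening from 0.0 (shut) to 1.0 (fully open).
Only numpy, scipy, OpenCV 4.12 (cv2) and the standard library are available. Lean on these libraries where they do the work, as an engineer would, in place of code of your own. Each camera call takes 0.05 s, during which the arm holds its last target. There are 200 camera calls.

## Working session

There is one attempt and no reset: what is moved stays moved. The work goes in short steps, each a Python script; the robot and the scene stay as the last script left them, time stands still between calls to the robot, and variables do not carry over. Pictures are saved under pics/ and viewed, about 8 in all and at most 12, crops included, and the job is handed in when it is done.

```bash
ls; mkdir -p pics; python3 - <<'E'
from station import *
import cv2,numpy as np
for n in ("scene","top"):
    cv2.imwrite(f"pics/{n}0.png",read_camera(n)[:,:,::-1]); i=camera_info(n); print(n,{k:np.round(v,4).tolist() if not isinstance(v,str) else v for k,v in i.items()})
print(camera_info("wrist"),get_time(),get_ee_rot(),get_ft_force())
E
```

```text
pics
scene {'intrinsics': [[548.3847, 0.0, 319.1252], [0.0, 548.3847, 249.4328], [0.0, 0.0, 1.0]], 'T': [[0.4528, -0.5127, 0.7295, 1.4734], [0.8914, 0.2781, -0.3578, -0.3509], [-0.0194, 0.8123, 0.583, 0.8633], [0.0, 0.0, 0.0, 1.0]]}
top {'intrinsics': [[473.95, 0.0, 309.7341], [0.0, 473.95, 243.4392], [0.0, 0.0, 1.0]], 'T': [[-0.015, 0.995, -0.0988, 0.3495], [-0.9998, -0.0136, 0.0142, 0.1418], [0.0128, 0.099, 0.995, 1.3234], [0.0, 0.0, 0.0, 1.0]]}
{'intrinsics': array([[357.5015405 ,   0.        , 319.62126004],
       [  0.        , 357.5015405 , 240.59162277],
       [  0.        ,   0.        ,   1.        ]]), 'tool_from_camera': array([[ 9.99999050e-01,  2.00484317e-04, -1.36353158e-03,
        -7.71472451e-05],
       [-1.86568001e-04, -9.60563244e-01, -2.78061540e-01,
        -7.66385023e-02],
       [-1.36550529e-03,  2.78061530e-01, -9.60562294e-01,
        -1.61344027e-01],
       [ 0.00000000e+00,  0.00000000e+00,  0.00000000e+00,
         1.00000000e+00]])} 0.1 [ 3.80802912e-04  8.12994823e-01  5.82270536e-01 -5.44489066e-04] [-0.18743517  0.09405926  0.07036806]
```

View pics/scene0.png

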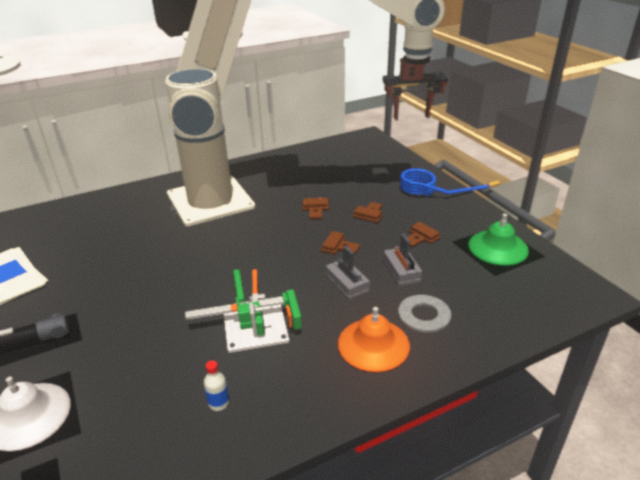

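View pics/top0.png

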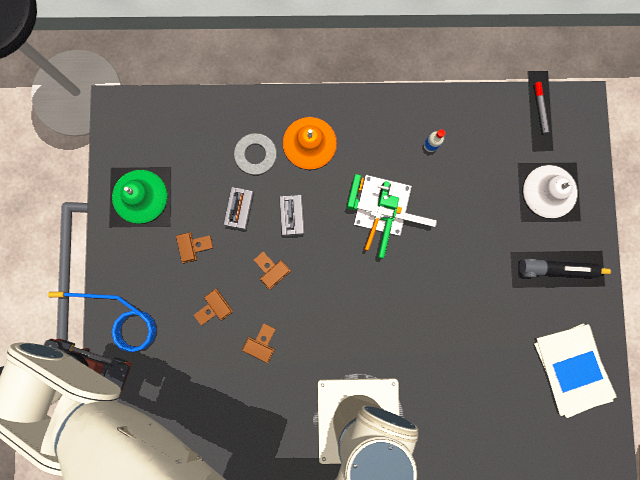

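The look-alikes for the pad, in top-image pixels:
- Stand (238,209), showing a copper stripe. This is my choice.
- Stand (291,215), grey, so the worn pad.
- Loose flat brown pads at (193,247), (271,270), (213,306) and (260,343), which are decoys.

The jig is at (380,205), with its handles pointing towards the robot and the moving jaw on the left (+y world). Next I'll take wrist views from closer in.

```bash
cat > h.py <<'E'
from station import *
import cv2,numpy as np
from scipy.spatial.transform import Rotation as R
from scipy.optimize import least_squares
def quat(yaw,flip=0):  # tool down, tool x along world angle yaw
    r=R.from_euler('z',yaw)*R.from_euler('x',np.pi); q=r.as_quat(); return [q[3],q[0],q[1],q[2]]
def rot(q): return R.from_quat([q[1],q[2],q[3],q[0]]).as_matrix()
def camT(n):
    i=camera_info(n)
    if n!='wrist': return i['intrinsics'],i['T']
    T=np.eye(4);T[:3,:3]=rot(get_ee_rot());T[:3,3]=get_tcp_pos()
    return i['intrinsics'],T@i['tool_from_camera']
def proj(K,T,P):
    p=(np.c_[P,np.ones(len(P))]@np.linalg.inv(T).T)[:,:3]*[1,-1,-1]; p=p@K.T; return p[:,:2]/p[:,2:]
def ray(K,T,uv,z):
    d=T[:3,:3]@(np.linalg.inv(K)@[uv[0],uv[1],1]*[1,-1,-1]); return T[:3,3]+d*(z-T[2,3])/d[2]
def snap(name,cam='wrist'):
    K,T=camT(cam); im=read_camera(cam); cv2.imwrite(f'pics/{name}.png',im[:,:,::-1]); np.savez(f'pics/{name}.npz',K=K,T=T); return im
def load(name): d=np.load(f'pics/{name}.npz'); return d['K'],d['T']
def jigpose(x,y,a,P): # local mm -> world m
    P=np.atleast_2d(P)/1000.; return np.c_[P[:,:2]@np.array([[np.cos(a),np.sin(a)],[-np.sin(a),np.cos(a)]])+[x,y],P[:,2]]
def fit(views,x0):  # views: list of (K,T,localpts,pix)
    f=lambda p:np.concatenate([(proj(K,T,jigpose(*p,L))-U).ravel() for K,T,L,U in views])
    s=least_squares(f,x0,loss='soft_l1',f_scale=2); return s.x,f(s.x).reshape(-1,2)
E
python3 - <<'E'
from h import *
K,T=camT('top')
for n,uv in dict(copper=(238,209),worn=(291,215),jig=(380,205),gripend=(381,257),bell=(309,143),bottle=(432,145),upright=(390,200)).items(): print(n,ray(K,T,uv,.04).round(3))
st=ray(K,T,(238,209),.04); jg=ray(K,T,(378,208),.04)
# wrist camera: want tool so camera is behind (towards robot), looking ahead
for yaw in (np.pi/2,-np.pi/2,0):
    print(yaw,inverse_kinematics([st[0],st[1]-.0,.3],quat(yaw)),(rot(quat(yaw))@camera_info('wrist')['tool_from_camera'][:3,3]).round(3))
E
```

```text
copper [0.574 0.318 0.04 ]
worn [0.556 0.174 0.04 ]
jig [ 0.581 -0.071  0.04 ]
gripend [ 0.437 -0.07   0.04 ]
bell [0.758 0.121 0.04 ]
bottle [ 0.748 -0.222  0.04 ]
upright [ 0.594 -0.099  0.04 ]
1.5707963267948966 [ 4.88011498e-01  3.98381605e-01  1.48248517e+00 -4.44089210e-16
  1.26072588e+00 -1.08278483e+00] [-0.077 -0.     0.161]
-1.5707963267948966 [0.4880115  0.39838161 1.48248517 0.         1.26072588 2.05880783] [0.077 0.    0.161]
0 [ 4.88011498e-01  3.98381605e-01  1.48248517e+00 -4.44089210e-16
  1.26072588e+00  4.88011498e-01] [-0.     0.077  0.161]
```

```bash
python3 - <<'E'
from h import *
t=get_time()
move_pose([.56,.30,.2],quat(np.pi/2)); wait(.2); a=snap('w_st')
move_pose([.55,-.06,.2],quat(np.pi/2)); wait(.2); b=snap('w_jig')
print(get_time()-t,get_time())
K,T=load('w_st'); print(proj(K,T,[[.574,.318,.04],[.556,.174,.04]]))
u,v=proj(K,T,[[.574,.318,.06]])[0].astype(int); u=max(u,130); v=max(v,100)
cv2.imwrite('pics/c_st.png',cv2.resize(a[v-100:v+100,u-130:u+130,::-1],None,fx=3,fy=3,interpolation=2))
print('crop org',u-130,v-100)
cv2.imwrite('pics/c_jig.png',b[:,:,::-1])
E
```

```text
3.5417 3.6417
[[337.4341889  238.39448202]
 [181.17228468 219.4327774 ]]
crop org 208 144
```

View pics/c_st.png

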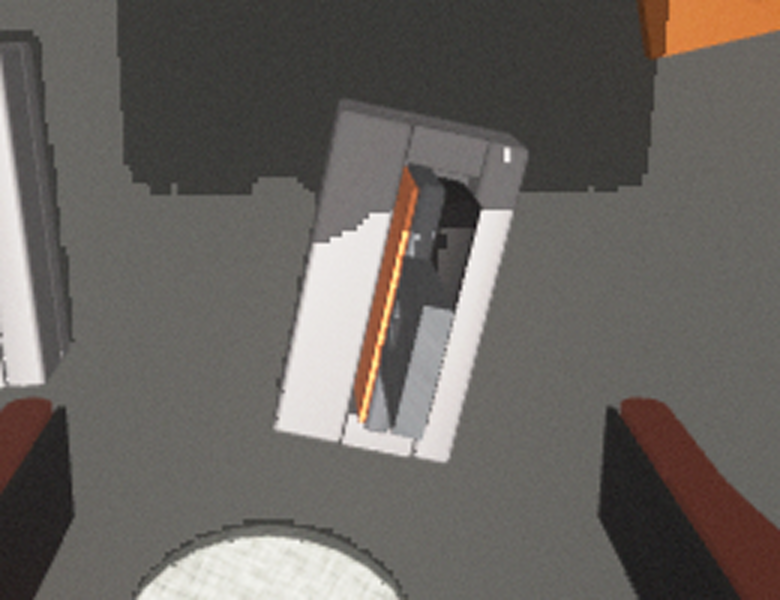

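View pics/c_jig.png

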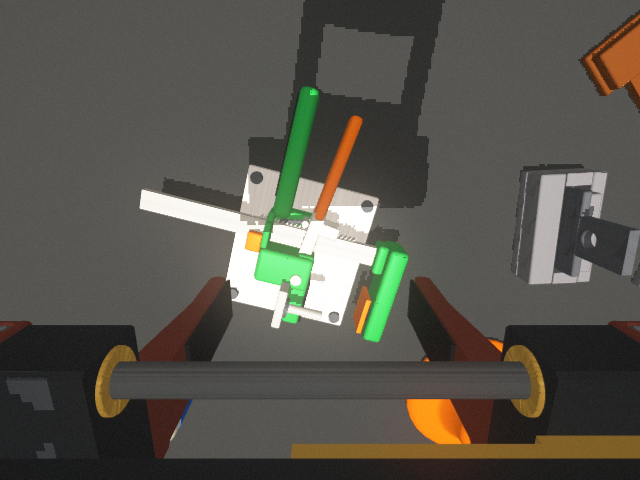

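The stand crop shows the copper shim on the left (-y) side, with its top edge running (412,165) to (360,420). The lug top is the light patch from (423,306) to (415,440). In the jig view the pin tip is near (322,318), the grip end is at (309,92) and the trigger end is at (355,120). I'll enlarge the jig.

```bash
python3 - <<'E'
from h import *
b=cv2.imread('pics/w_jig.png'); cv2.imwrite('pics/c_jig3.png',cv2.resize(b[150:350,215:415],None,fx=3,fy=3,interpolation=2))
K,T=load('w_st'); o=np.array([208,144])
L=np.array([[-18,-4,104],[-18,4,104],[18,-4,104],[18,4,104],[-40,-6,54],[40,-6,54]])
U=np.array([[423,306],[455,312],[390,432],[415,440],[412,165],[360,420]])/3+o
p,r=fit([(K,T,L,U)],[.574,.318,-.2]); print(p,r.round(1).tolist())
Ls=np.array([[-54,-30,36],[-54,30,36],[54,-30,36],[54,30,36]]);Us=np.array([[336,110],[524,150],[275,430],[448,462]])/3+o
p,r=fit([(K,T,Ls,Us)],[.574,.318,-.2]); print(p,r.round(1).tolist())
K,T=load('w_jig')
L=np.array([[56,38,74],[-128,-19,40]]);U=np.array([[322,317],[309,92]])
p,r=fit([(K,T,L,U)],[.58,-.07,-.2]); print(p,r.round(1).tolist())
E
```

```text
[ 0.5791919   0.32296106 -0.20891046] [[-0.7, -1.3], [-1.1, -1.2], [-0.4, -0.1], [1.3, -0.8], [2.0, 4.9], [-0.4, 3.0]]
[ 0.5791612   0.32028624 -0.19249189] [[-0.5, -0.6], [1.3, -1.1], [-1.3, 1.1], [0.4, 1.1]]
[ 0.56573436 -0.07977446 -0.24147318] [[0.1, 1.3], [-0.1, -0.9]]
```

View pics/c_jig3.png

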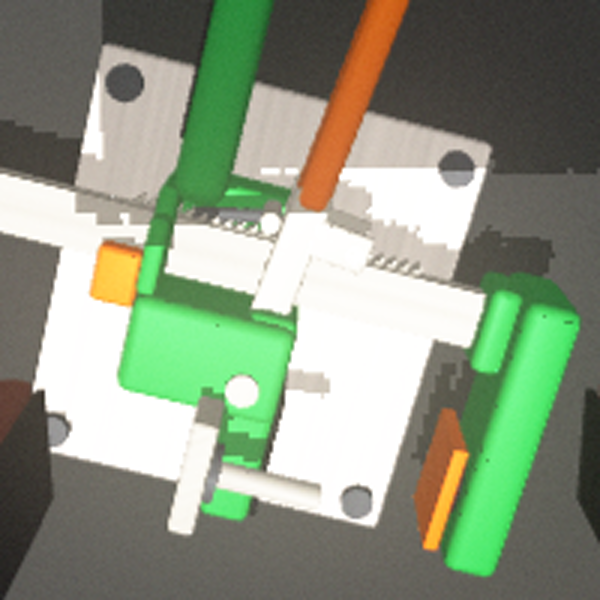

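```bash
python3 - <<'E'
from h import *
K,T=load('w_jig'); o=np.array([215,150])
L=np.array([[56,38,74],[74,4,82],[74,-4,82],[38,4,82],[38,-4,82],[10,22,58],[80,22,58],[-128,-19,48],[56,4,74]])
U=np.array([[320,496],[190,531],[168,528],[218,415],[197,410],[297,328],[247,517],[282,-186],[218,479]])/3+o
p,r=fit([(K,T,L,U)],[.58,-.07,-.24]); print(p,r.round(1).tolist())
Kt,Tt=camT('scene'); print(proj(Kt,Tt,jigpose(*p,[[56,38,74],[-128,-19,48]])))
im=cv2.resize(cv2.imread('pics/w_jig.png')[80:360,200:420],None,fx=3,fy=3)[:,:]
def box(x,y,z): return [(a,b,z) for a,b in ((x[0],y[0]),(x[1],y[0]),(x[1],y[1]),(x[0],y[1]))]
for bx in (box((38,74),(-4,4),82),box((10,80),(21,22),58),box((-128,-16),(-27,-11),48),box((55.9,56.1),(4,38),74),box((-14,80),(86,86+28),58)):
    q=((proj(K,T,jigpose(*p,bx))-[200,80])*3).astype(int); cv2.polylines(im,[q],True,(255,0,255),1)
K,T=load('w_st'); im2=cv2.resize(cv2.imread('pics/w_st.png')[144:344,248:418],None,fx=3,fy=3)
pp=(.5792,.3215,-.20)
for bx in (box((-18,18),(-4,4),104),box((-40,40),(-6,-4),54),box((-40,40),(4,16),54),box((-54,54),(-30,30),36)):
    q=((proj(K,T,jigpose(*pp,bx))-[248,144])*3).astype(int); cv2.polylines(im2,[q],True,(255,0,255),1)
im=im[240:]; cv2.imwrite('pics/ov.png',np.hstack([cv2.resize(im,(660,600))[:,200:500] if 0 else im,np.zeros((600,1,3),np.uint8)[:im.shape[0]].repeat(1,1)]) if 0 else np.hstack([im[:600,150:],im2[:600,:][:600]]) if im.shape[0]==600 else im)
print(im.shape,im2.shape)
E
```

```text
[ 0.56188488 -0.07987213 -0.24694232] [[-0.1, -0.8], [0.6, 1.3], [-1.0, 0.3], [0.4, 3.3], [-1.8, 2.8], [2.9, -2.3], [1.5, 2.6], [0.4, -3.2], [-3.4, -3.7]]
[[269.87317118 307.14917442]
 [236.15622108 269.94686262]]
(600, 660, 3) (600, 510, 3)
```

View pics/ov.png

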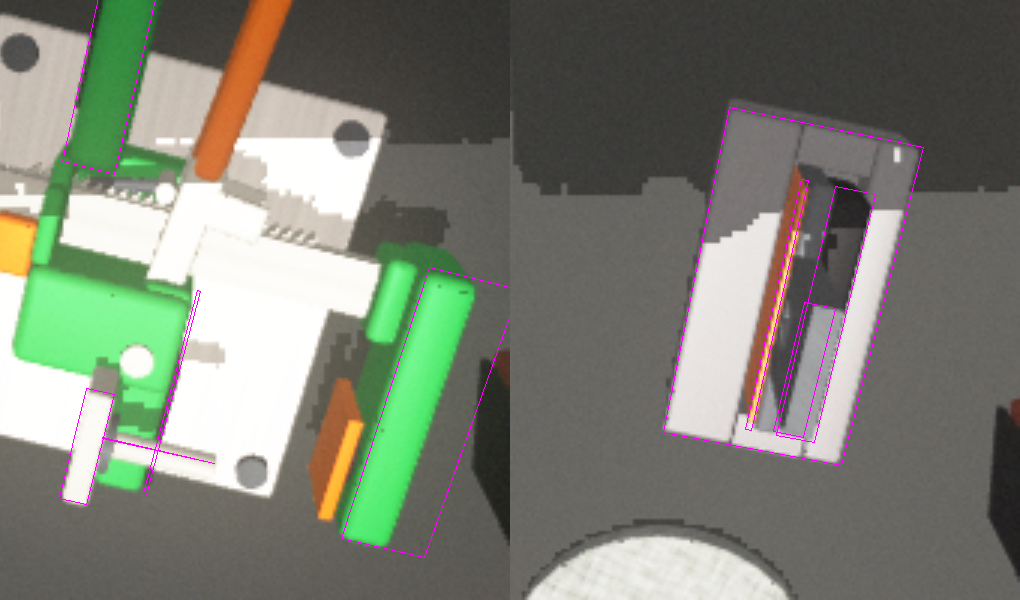

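Overlays line up: the stand and pad outlines match within about 1 px, and so do the upright and pin tip. I'll pin down the jig yaw from the base plate corners, crop (105,43), (492,148) and (378,527).

```bash
python3 - <<'E'
from h import *
K,T=load('w_jig'); o=np.array([215,150])
c=[ray(K,T,np.array(u)/3+o,.01) for u in ((105,43),(492,148),(378,527))]
for a,b in ((0,1),(1,2)):
    d=c[b]-c[a]; print(np.linalg.norm(d).round(4), np.arctan2(d[1],d[0]).round(4), (np.arctan2(d[1],d[0])-np.pi/2).round(4))
t=ray(K,T,np.array((320,495))/3+o,.074);g=ray(K,T,(309,91),.048)
print('pintip',t,'upright far', [ray(K,T,np.array(u)/3+o,.082) for u in((190,531),(168,528),(218,415))],'grip end',g)
for L,W in ((t,(56,38)),(g,(-128,-19))):
  for a in (-.25,-.27,-.29): print(a,(L[:2]-jigpose(0,0,a,[[*W,0]])[0,:2]).round(4))
E
```

```text
0.1304 1.3086 -0.2622
0.1443 -0.2455 -1.8163
pintip [ 0.62594262 -0.05662757  0.074     ] upright far [array([ 0.6333584 , -0.09456098,  0.082     ]), array([ 0.63238418, -0.10093745,  0.082     ]), array([ 0.5967195 , -0.08554947,  0.082     ])] grip end [ 0.43776722 -0.06736263  0.048     ]
-0.25 [ 0.5623 -0.0796]
-0.27 [ 0.5618 -0.0783]
-0.29 [ 0.5614 -0.077 ]
-0.25 [ 0.5665 -0.0806]
-0.27 [ 0.5662 -0.0832]
-0.29 [ 0.5659 -0.0858]
```

```bash
cat >> h.py <<'E'
PAD=(.5792,.3215,-.20); JIG=(.5628,-.0795,-.252)
JQ=quat(JIG[2]+np.pi/2); JY=np.array([-np.sin(JIG[2]),np.cos(JIG[2]),0])
def J(x,y,z): return jigpose(*JIG,[[x,y,z]])[0]
E
python3 - <<'E'
from h import *
q=quat(PAD[2]+np.pi/2)
p=jigpose(*PAD,[[0,0,76]])[0]
move_pose([p[0],p[1],.15],q); movel(p,v=.15); wait(.1)
command_gripper(0.0); w=get_grip_width(); print('w mm',w*88)
print(get_tcp_pos(),get_ft_force())
movel([p[0],p[1],.21],v=.12); print(get_grip_width()*88,get_ft_force(),get_time())
t=J(56,48,74+5+15+9+30); print(t,inverse_kinematics(t,JQ))
move_pose(t+[0,0,.05],JQ); wait(.2)
s=read_camera('scene')
for n in('wrist',): im=snap('w_hold')
K,T=camT('scene'); u,v=proj(K,T,[t])[0].astype(int)
print(u,v,get_time())
c=cv2.resize(s[v-60:v+90,u-80:u+80,::-1],None,fx=4,fy=4,interpolation=2)
cv2.imwrite('pics/c_hold.png',np.hstack([c]))
E
```

```text
w mm 8.045291430589176
[0.57905834 0.32116882 0.07595221] [-0.05703061 -1.69072664  0.61323184]
7.599253450320985 [ 0.50303309 -0.0439934  -3.0071872 ] 8.2833
[ 0.62899966 -0.04697916  0.133     ] [-9.34177700e-02  5.39353245e-01  1.67488239e+00 -4.44089210e-16
  9.27357019e-01 -1.41221410e+00]
272 285 9.975
```

View pics/c_hold.png

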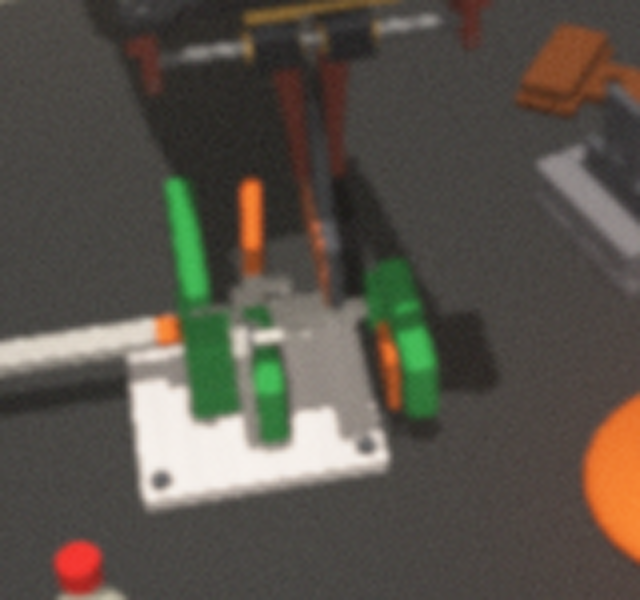

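View pics/w_hold.png

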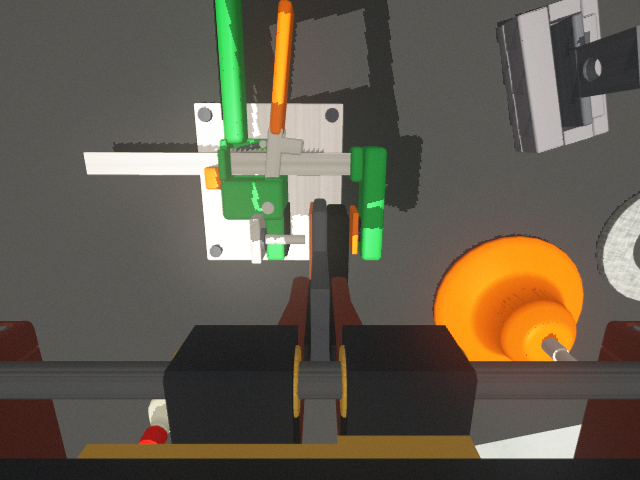

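The pad is held, with copper facing left towards the fixed jaw. The jig edges look level in the wrist image, so the yaw is good. The pin tip is at about (305,239). I'll re-check the pin, then lower the pad and slide it on.

```bash
python3 - <<'E'
from h import *
K,T=load('w_hold'); t=ray(K,T,(305,239),.074); print('pin',t,J(56,38,74),'jig diff',(R.from_euler('z',-JIG[2]).apply(t-J(56,38,74))*1000).round(1))
p=J(56,49,83)
print(movel(J(56,49,125),v=.15)); wait(.1); f0=np.array(get_ft_force())
print('down',movel(p,v=.06,until_force=6),get_tcp_pos()-p,np.array(get_ft_force())-f0)
wait(.1);print('slide',movel(J(56,29,83),v=.04,until_force=6)); wait(.2)
print(((R.from_euler('z',-JIG[2]).apply(get_tcp_pos()-J(0,0,0)))*1000).round(1),R.from_euler('z',-JIG[2]).apply(np.array(get_ft_force())-f0),get_time(),get_grip_width()*88)
s=read_camera('scene'); K,T=camT('scene'); u,v=proj(K,T,[J(56,30,60)])[0].astype(int)
cv2.imwrite('pics/c_ins.png',cv2.resize(s[v-50:v+50,u-60:u+60,::-1],None,fx=5,fy=5,interpolation=2))
E
```

```text
pin [ 0.626754   -0.05684237  0.074     ] [ 0.62650625 -0.05666332  0.074     ] jig diff [ 0.3 -0.1  0. ]
False
down False [ 2.59073933e-04 -5.38454870e-06  1.13163391e-04] [-0.19285749  0.2547862   0.01157812]
slide False
[56.  29.2 83. ] [1.19794206 0.06277386 0.00164199] 12.4083 7.809269230175101
```

View pics/c_ins.png

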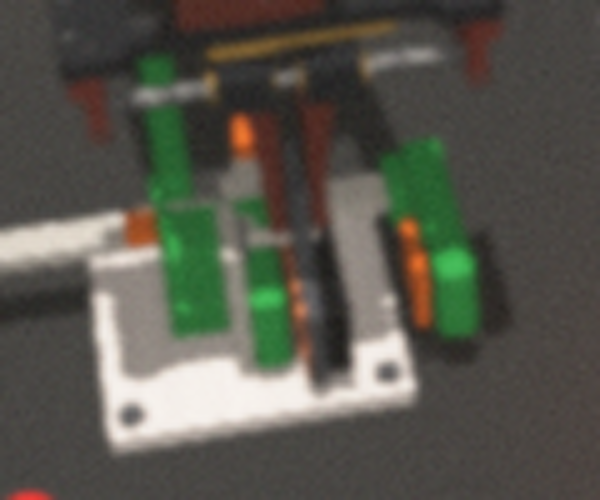

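```bash
python3 - <<'E'
from h import *
f0=np.array(get_ft_force())
print('low',movel(J(56,29,78.5),v=.02,until_force=3),get_tcp_pos()[2],(np.array(get_ft_force())-f0).round(2))
command_gripper(0.19); wait(.2); print('w',get_grip_width()*88,get_ft_force())
f0=np.array(get_ft_force())
print('up',movel(J(56,29,150),v=.08,until_force=4),(np.array(get_ft_force())-f0).round(2),get_tcp_pos())
command_gripper(1.0)
move_pose(J(-65,-4,150),JQ); wait(.2); snap('w_hung'); print(get_time())
im=cv2.imread('pics/w_hung.png'); K,T=load('w_hung'); print(proj(K,T,[J(56,38,74)]))
s=read_camera('scene'); K,T=camT('scene'); u,v=proj(K,T,[J(56,30,60)])[0].astype(int)
c=cv2.resize(s[v-50:v+50,u-60:u+60,::-1],(400,333),interpolation=2)
im=cv2.resize(im[240:],None,fx=1,fy=1); im=cv2.copyMakeBorder(im,0,93,0,0,0)
cv2.imwrite('pics/c_hung.png',np.vstack([im[:240],np.hstack([c,np.zeros((333,240,3),np.uint8)])]))
E
```

```text
low True 0.07909084799274628 [ 0.12 -0.42  7.68]
w 17.136889527140738 [-0.63633561  1.37570831  1.52924515]
up False [ 1.28 -0.87 -0.33] [ 0.62382652 -0.06531796  0.14944442]
16.3417
[[371.93319844 395.10914067]]
```

View pics/c_hung.png

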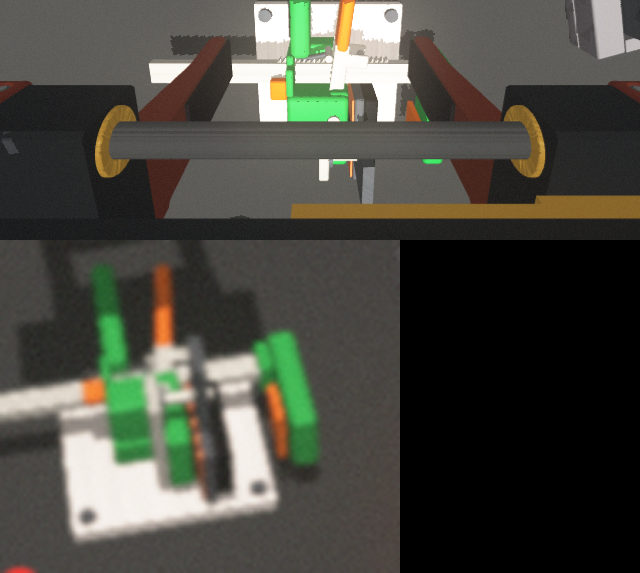

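The pad hangs on the pin, copper towards the fixed jaw, released cleanly (lower crop, about (210,430)). Now I'll pump the trigger by pulling its front with the +y finger, watching the wrist force.

```bash
cat >> h.py <<'E'
def jy(): return (np.array(get_tcp_pos())-J(0,0,0))@JY*1000
def fy(): return np.array(get_ft_force())@JY
E
python3 - <<'E'
from h import *
print(movel(J(-65,-4,25),v=.12,until_force=8)); movel(J(-65,-17,25),v=.1); wait(.1); f0=fy(); print('f0',f0)
for i in range(3):
    h=movel(J(-65,-43,25),v=.06,until_force=9); wait(.1)
    print(i,h,'front y',round(jy()+44,2),'F',round(fy()-f0,2),get_time())
    if h and jy()+44>4.5: break
    if i<2: movel(J(-65,-17,25),v=.12); wait(.1); print('  rest',fy()-f0)
snap('s_p','scene')
E
```

```text
False
f0 -0.0006932450958091831
0 True front y 2.61 F 3.72 18.5167
  rest -0.11249966456031894
1 True front y 11.96 F 3.27 19.4167
```

The force trip was transient: only the 3.3 to 3.7 N spring load was left after settling. I'll continue with a higher trip level and decide on the settled force.

```bash
cat >> h.py <<'E'
def squeeze(y=-43):
    for k in range(6):
        h=movel(J(-65,y,25),v=.045,until_force=12); wait(.12)
        F=fy(); print('   ',h,'front',round(jy()+44,2),'F',round(F,2),round(get_time(),2))
        if F>8 or not h: return F
    return F
E
python3 - <<'E'
from h import *
for i in range(3):
    F=squeeze()
    if F>8 and jy()+44>4: print('bearing'); break
    if i==2: break
    movel(J(-65,-17,25),v=.12); wait(.1); print('rest',fy())
E
```

```text
True front 2.45 F 4.42 19.89
    False front 2.28 F 11.55 20.26
rest -0.25278013913367875
    True front 2.54 F 5.67 21.41
    False front 2.24 F 16.41 21.77
rest 0.6181642704134332
    True front 2.73 F 5.9 22.93
    False front 2.3 F 16.43 23.29
```

```bash
python3 - <<'E'
from h import *
for i in range(4):
    movel(J(-65,-17,25),v=.12); wait(.1); print('rest',fy())
    F=squeeze(-41.7)
    if F>7 and jy()+44>3.2: print('bearing'); break
E
```

```text
rest 0.0973890085419391
    True front 13.59 F 7.18 24.27
    True front 9.17 F 14.32 24.64
bearing
```

```bash
python3 - <<'E'
from h import *
wait(.2); print('F',fy(),jy()+44)
y=jy()
for i in range(5):
    if fy()<11.6: break
    y+=.6; movel(J(-65,y,25),v=.02); wait(.2); print('F',round(fy(),2),round(jy()+44,2))
wait(.5); print('F',fy(),jy()+44,get_time(),get_ft_force())
s=snap('s_fin','scene'); K,T=camT('scene'); u,v=proj(K,T,[J(30,30,60)])[0].astype(int)
cv2.imwrite('pics/c_fin.png',cv2.resize(s[v-60:v+60,u-80:u+80,::-1],None,fx=5,fy=5,interpolation=2))
E
```

```text
F 14.343784379571774 9.40382201821759
F 11.63 10.81
F 10.22 11.21
F 11.336264919153294 11.213014528891016 26.275 [-0.76165985 11.90209788  1.5971573 ]
```

View pics/c_fin.png

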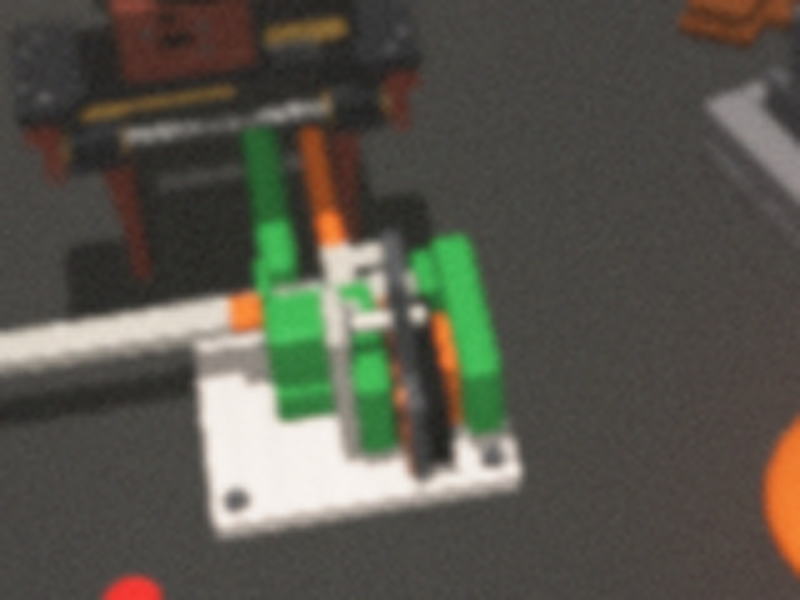

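The moving jaw's orange face is on the lining and the pad sits on the pin, with the trigger part-squeezed. I'll check that the force is steady, then hand in.

```bash
python3 - <<'E'
from h import *
for _ in range(3): wait(.5); print(round(fy(),2),round(jy()+44,2))
if 9.3<fy()<13: job_done(); print('done',get_time())
E
```

```text
10.58 11.21
10.86 11.22
10.95 11.2
the job is handed in; nothing more can be done
the job is handed in; nothing more can be done
```

The copper-shim pad is hanging on the jig pin, copper towards the fixed jaw, and is nipped between both jaws. I handed the job in at about 28 s of the 67 s allowed, with the trigger still held squeezed.

- **Hanging:** I lifted the pad by its lug and slid its eye onto the pin; nothing blocked it. The gripper came away without dragging the pad.
- **Clamping:** I pumped the orange trigger with one finger. On the fifth squeeze the jaw met the pad, well before the trigger's stop.
- **Final hold:** The pull peaked at a settled 14.3 N, about 22 N on the jaw. I eased it back, and it held at 10.6–11.0 N for 1.5 s before hand-in. That is about 15 N on the jaw, inside the 10–20 N range. These jaw forces come from your pull-to-jaw formula, not a direct measurement.
- **Last picture:** The pad is on the pin, with the orange jaw face against its lining.

**Checks that disagreed:**
- During the first squeezes the force limit tripped early. Only the 3–4 N trigger spring load remained after settling, so after that I judged contact by the settled force.
- Two squeezes then pressed the trigger's own stop with about 16 N. The jaw was probably not on the pad yet, because the trigger had reached its stop.

I did not touch the worn pad, hub bell, sanding ring, glue bottle or brown look-alikes, but took no final picture of all of them.

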